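# Lock a stave blank in the push-push stop

## Task

Slide the stave blank lengthwise along the bench into the mouth of the stop jig until its end is fully home against the end stop, then lock it there with the push-push button on the jig's head, so that the clamp foot bears down on the blank, and let go. Every full press of the button changes the foot over, from raised to locked down or back, and you are not told how it was left (a lowered foot bars the way in), so feel the height of the cap to find out and to make sure afterwards. Work gently: do not force the blank against the jig or lean hard on the button (25 N is too much), and leave the other things where they lie.

Things in the scene. Friction and masses are not known exactly. Their poses are not given: they have to be found in the camera images.
- blank: Planed wooden stave blank, a plain flat bar 45 x 340 x 16 mm (x, y, z), about 0.3 kg, loose on the bench. Origin: centre of its underside; y runs along its length; both ends are alike.
- stop_jig: Stop jig fixed to the bench: two wooden fences 26 high, 14 thick, 100 mm long (y -50 to +50), inner faces at x = -24.5 and +24.5 mm, the bench between them as floor; steel end stop across the +y end. Foot flanges make it 120 mm wide. Origin: on the bench, mid-channel, under the button. y runs along the channel: the blank enters from -y and is home with its centre at y = -120.
- mouth (a point): Middle of the channel's mouth at bench height, 67 mm along -y from the jig's origin, axes as the jig's. Short slanted cheeks flare the last 17 mm outward to about 66 mm wide.
- end_stop (a point): Middle of the inner face of the end stop, 50 mm along +y from the jig's origin, 8 mm above the bench; axes as the jig's.
- lock_head: Grey head, 56 x 52 mm, on a steel plate 77 x 56 mm (x, y) bridging the fences, the plate's underside 26 mm above the bench. It carries the black button cap and the clamp foot. Same origin and axes as the jig; never moves. The cap and foot do move, and their positions are not reported.
- button_axis (a point): On the vertical axis of the round black cap (30 mm across), at the ring round it, 61 mm above the bench. Cap top: about 76.5 mm above the bench with the foot raised, 72 to 73 locked, 62 pressed to its solid stop. It changes over only when pressed to the stop and let rise. A 2 to 3 N touch does not move it: the spring gives at 5 N and takes 7 N at the bottom, 13 N with the blank underneath.
- foot_axis (a point): Centre of the underside of the round clamp foot (20 mm across, under the head, on the button's axis) when raised: 18.5 mm above the bench, 2.5 mm clear of the blank. Locked down it hangs at 14 mm and bars the 16 mm blank; locked on the blank its spring bears with about 3.4 N. This point is fixed; it does not show the foot's state.
- chisel: Bystander: chisel, 270 mm long, lying. Origin: centre of its underside.
- tape_measure: Bystander: orange tape measure standing on the bench, 34 x 80 x 62 mm. Origin: centre of its underside.
- bung: Bystander: wooden bung, 45 mm across, 40 mm high. Origin: centre of its underside.

How it is judged (in metres and radians):
On the way, in this order (a step that is already met when the one before it is completed fails the run):
1. the blank lies fully home in the channel, its end within 4 mm of the end stop, not yet clamped (y of blank in the frame of end_stop between -0.174 and -0.167 m and x of blank in the frame of end_stop between -0.006 and 0.006 m and angle between the y axis of blank and the y axis of stop_jig, either way round below 0.06 rad and height (world z) of blank below 0.005 m and contact force between lock_head and blank below 1 N), for 0.2 s.
2. the foot is locked down on the blank with the hand off the button (contact force between lock_head and blank above 2 N and contact force between the fingers and lock_head below 0.5 N), for 0.3 s.
At the end, for the whole second after the job is handed in: The blank lies flat in the channel, at rest, its end within 4 mm of the end stop, within 6 mm of the channel's middle and 0.06 rad of its direction, and the locked foot presses on it with more than 2 N (y of blank in the frame of end_stop between -0.174 and -0.167 m and x of blank in the frame of end_stop between -0.006 and 0.006 m and angle between the y axis of blank and the y axis of stop_jig, either way round below 0.06 rad and height (world z) of blank below 0.005 m and contact force between lock_head and blank above 2 N and linear speed of blank below 0.01 m/s); the robot touches nothing.
It fails at once if the button or head is pressed with more than 25 N (contact force between any of the fingers, the arm and lock_head above 25 N).
It fails at once if the blank is forced against the jig or its foot with more than 25 N (contact force between blank and stop_jig above 25 N).
It fails at once if a bystander is moved by more than 30 mm (distance of any of chisel, tape_measure, bung from where it was at the start of the episode above 0.03 m).
It also fails if it takes over 72 s, if anything falls off the work surface, if the arm or the gripper's body presses on something with over 40 N, if the wrist force passes 120 N, or if a joint passes its speed limit or range.

## Robot

A 7-joint arm with a two-finger parallel gripper is mounted at the origin on a cart in front of the work surface, level with it; the furniture and walls round the work are solid. World frame = base frame: x ahead of the robot, y to its left, z up, the work surface at z = 0. Lengths are in mm, angles in rad, forces in N, time in s.
With the tool pointing down it reaches from about 400 to 875 mm from the base axis. Payload 4.4 kg.
Tool frame: the origin (TCP) lies midway between the tips of the shut fingers; the grasp point (between the pads) lies 19 mm behind it; z points along the fingers, y is the line along which they close (so a half turn about z gives the same grasp; the last joint's range is limited). The gripper opens to 85 mm and grips with 20 to 120 N. Pads are 22 mm wide; open, the fingers measure 114 mm over their backs; the gripper's body (76 mm by 85 mm) begins 54 mm behind the grasp point. The pads swing forward as they close: fully open they stand 13 mm farther back than shut.
Start: joints at [1.074, 0.628, 0.038, 1.517, -0.027, 0.996, -0.02], TCP at [271.467, -590.613, 231.313] pointing down, gripper open.
Joint ranges: [-3.06, 3.06], [-0.37, 2.12], [-1.25, 1.32], [0.18, 2.47], [-1.1, 4.24], [0.23, 1.98], [-2.94, 2.94]. Speed limits (rad/s): [2.57, 2.57, 3.14, 3.14, 3.14, 3.14, 3.14].

## Interface

Orientations are given as [roll, pitch, yaw] about the fixed x, y, z axes, in that order (R = Rz(yaw) Ry(pitch) Rx(roll)).
In Python, from cell import ctrl gives the robot as it stands.
- The arm moves only by the shell command python3 -m handwheel 'ROWS'. ROWS is JSON, a list of rows, each a list of 3 entries, a list of its own where there are three numbers: the turn, a rotation vector about the tool's x, y, z in degrees, then the shift along the tool's x, y, z in m, then the closure, from 0 (fully open) to 1 (shut). A call has 1 to 5 rows; each row shifts and turns the commanded pose from where the row before left it, along the tool's axes as they then stand; what a row does not reach is not made up. A row lasts 1/12 s, in which the tool goes at most 41.7 mm and 7.16 degrees, less where a joint would pass 70% of its speed; a pose out of reach is approached as far as the arm can. A call is refused whole if a number of a shift passes 0.0417 or a number of a turn 7.16, either way. A call with a gripper value outside its range is refused whole. The fingers move at their own pace and stop on an object; the grip force is fixed at half the most. Time passes only in rows, so rows that do not move let the fingers close. It gives the time, the measured TCP pose, the force, the opening and the grip force at its end, in the units of the state.
- ctrl.read_state(): the state, without advancing time (a new reading comes with each control period).
- ctrl.get_image(name): name is "scene" or "top" or "wrist"; returns a dict with "pixels" (480x640x3 uint8, red, green, blue), "fx", "fy", "cx", "cy" (pixels), "pose" (4x4, takes a point from camera to world coordinates); the wrist camera has in their place "T_tool_cam" (4x4, takes a point from camera to tool coordinates, whose origin is the TCP and whose axes are the flange's). Camera axes: x right, y up, looking along -z (the intrinsics and any distortion apply to the point x, -y, -z); pixel columns grow to the right and rows downward; lengths in mm; the calibration is good to about 2 mm. A picture is of the moment at which its call begins: read the wrist's pose just before it. There is no depth.
- ctrl.finish_job(): hands the job in; it is judged then, once.
The state is a dict: "clock": time; "qpos": joint angles; "qd": joint speeds; "tau": joint torques, N m; "eef_pos": TCP position; "tool_rot": TCP orientation; "force": force on the tool from outside, world axes, zero at the start; "torque": the same for the moment, N m; "width": finger opening in mm; "gripper_force": force on a finger pad.
Only numpy, scipy, OpenCV 4.12 (cv2) and the standard library are available. Lean on these libraries where they do the work, as an engineer would, in place of code of your own. Each camera call takes 0.05 s, during which the arm holds its last target. There are 200 camera calls.

## Working session

There is one attempt and no reset: what is moved stays moved. The work goes in short steps, Python scripts to look and compute and a shell command to move; the robot and the scene stay as the last step left them, time stands still between calls to the robot, and variables do not carry over. Pictures are saved under pics/ and viewed, at most 10 in all, crops included, and the job is handed in when it is done.

```bash
mkdir -p pics; ls; python3 - <<'E'
from cell import ctrl
import cv2
s=ctrl.read_state(); print({k:s[k] for k in('clock','eef_pos','tool_rot','force','width')})
for n in('scene','top'):
    d=ctrl.get_image(n); cv2.imwrite(f'pics/{n}0.png',d['pixels'][:,:,::-1]); print(n,d['fx'],d['fy'],d['cx'],d['cy'],d['pose'],[k for k in d])
E
```

```text
pics
{'clock': 0.0, 'eef_pos': array([ 271.20590256, -590.03308608,  230.40534495]), 'tool_rot': array([-3.13971392e+00,  1.52094543e-05,  4.30783528e-01]), 'force': array([-0.52709112,  0.05658933, -0.22031551]), 'width': 85.82323786578017}
scene 608.875521631208 608.875521631208 318.197516367182 231.34011358838367 [[-7.94771666e-01  4.37793494e-01 -4.20327082e-01  9.26510072e+01]
 [-6.06854027e-01 -5.63973076e-01  5.60055854e-01  8.43766750e+02]
 [ 8.13565191e-03  7.00193706e-01  7.13906566e-01  8.66206588e+02]
 [ 0.00000000e+00  0.00000000e+00  0.00000000e+00  1.00000000e+00]] ['pixels', 'fx', 'fy', 'cx', 'cy', 'pose']
top 501.3112066198776 501.3112066198776 314.53242178212747 242.066333317829 [[-7.52436784e-03  9.89632264e-01 -1.43427211e-01  4.15499496e+02]
 [-9.99952430e-01 -8.33666915e-03 -5.06338276e-03  1.95442115e+02]
 [-6.20659216e-03  1.43382290e-01  9.89647916e-01  1.12941855e+03]
 [ 0.00000000e+00  0.00000000e+00  0.00000000e+00  1.00000000e+00]] ['pixels', 'fx', 'fy', 'cx', 'cy', 'pose']
```

View pics/top0.png

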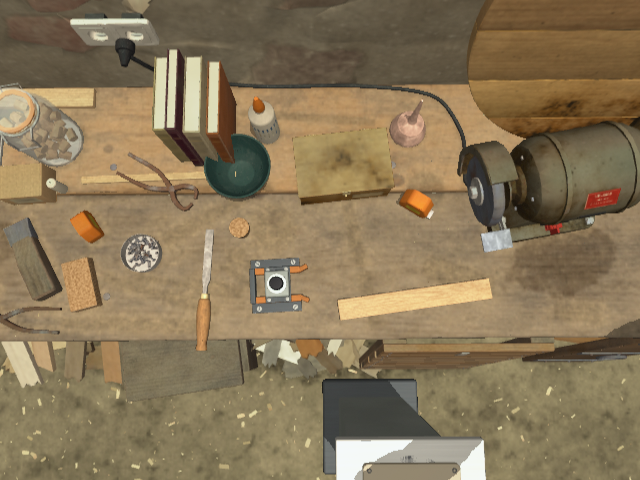

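View pics/scene0.png

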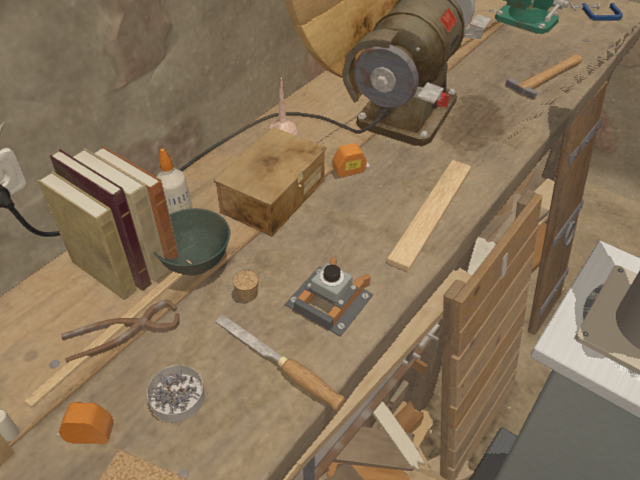

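Top view: the blank has corners near (338,300), (491,280), (493,296) and (341,319). The jig is around (277,285) with the black cap at (276,283), its mouth facing right (-y in world). The scene view agrees, and the chisel and bung lie beyond the jig, clear of the path.

```bash
cat > h.py <<'E'
import numpy as np,cv2
from cell import ctrl
from scipy.spatial.transform import Rotation as R
def tool():
    s=ctrl.read_state(); T=np.eye(4); T[:3,:3]=R.from_euler('xyz',s['tool_rot']).as_matrix(); T[:3,3]=s['eef_pos']; return T
def shot(n,name=None):
    T=tool(); d=ctrl.get_image(n); d['M']=d['pose'] if 'pose' in d else T@d['T_tool_cam']
    if name: cv2.imwrite(f'pics/{name}.png',d['pixels'][:,:,::-1])
    return d
def w(d,u,v,z):
    r=d['M'][:3,:3]@np.array([(u-d['cx'])/d['fx'],-(v-d['cy'])/d['fy'],-1]); o=d['M'][:3,3]
    return (o+r*(z-o[2])/r[2]).round(1)
E
python3 - <<'E'
from h import *
d=shot('top'); im=d['pixels'][:,:,::-1].copy()
for n,u,v,z in[('b1',338,300,16),('b2',491,280,16),('b3',493,296,16),('b4',341,319,16),('cap',276.5,283.5,76),
 ('j1',250,262,3),('j2',299,260,3),('j3',302,310,3),('j4',252,312,3),('chis',208,231,8),('bung',239,228,40)]:
    print(n,w(d,u,v,z))
cv2.imwrite('pics/c.png',cv2.resize(im[240:340,230:510],None,fx=2.8,fy=2.8,interpolation=cv2.INTER_CUBIC))
d=shot('wrist'); print(d['T_tool_cam'].round(3),d['fx'])
d=shot('scene'); print(w(d,333,271,76))
E
```

```text
b1 [447.3 150.3  16. ]
b2 [ 488.7 -189.1   16. ]
b3 [ 453.4 -191.5   16. ]
b4 [405.8 144.3  16. ]
cap [481.  281.3  76. ]
j1 [534.5 347.3   3. ]
j2 [538.1 236.6   3. ]
j3 [426.1 230.3   3. ]
j4 [422.5 341.7   3. ]
chis [605.5 442.9   8. ]
bung [606.2 367.5  40. ]
[[-1.00000e-03  9.53000e-01  3.03000e-01  7.72040e+01]
 [ 1.00000e+00  1.00000e-03  0.00000e+00  9.75000e-01]
 [-0.00000e+00  3.03000e-01 -9.53000e-01 -1.42653e+02]
 [ 0.00000e+00  0.00000e+00  0.00000e+00  1.00000e+00]] 407.165611353449
[480.3 283.8  76. ]
```

View pics/c.png

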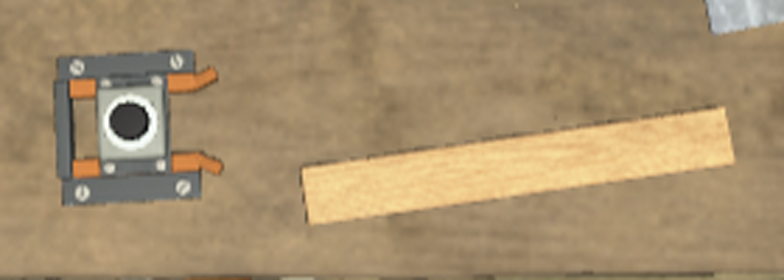

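```bash

python3 -m handwheel '[[[0,0,-7],[0,0,0],1],[[0,0,-7],[0,0,0],1],[[0,0,-7],[0,0,0],1],[[0,0,-7],[0,0,0],1],[[0,0,-7],[0,0,0],1]]' | tail -5
python3 -m handwheel '[[[0,0,-7],[0,0,0],1],[[0,0,-7],[0,0,0],1],[[0,0,-7],[0,0,0],1],[[0,0,-7],[0,0,0],1],[[0,0,-5.5],[0,0,0],1]]' >/dev/null
python3 -m handwheel '[[[0,0,0],[0.04,0.015,0],1],[[0,0,0],[0.04,0.015,0],1],[[0,0,0],[0.04,0.015,0],1],[[0,0,0],[0.04,0.015,0],1],[[0,0,0],[0.04,0.015,0],1]]'  >/dev/null
python3 -m handwheel '[[[0,0,0],[0.04,0.015,0],1],[[0,0,0],[0.04,0.015,0],1],[[0,0,0],[0.04,0.015,0],1],[[0,0,0],[0.04,0.015,0],1],[[0,0,0],[0.04,0.015,0],1]]' >/dev/null
python3 -m handwheel '[[[0,0,0],[0.04,0.015,0],1],[[0,0,0],[0.04,0.015,0],1],[[0,0,0],[0.04,0.015,0],1],[[0,0,0],[0.02,0.01,0],1],[[0,0,0],[0,0,0],1]]'
```

```text
eef_pos: [271.4, -590.5, 231.2]
tool_rot: [-3.141, -0.0, 1.048]
force: [0.0, 1.5, -0.8]
width: 25.1
gripper_force: 0.0
clock: 2.33
eef_pos: [444.4, -47.3, 231.9]
tool_rot: [3.138, -0.003, 1.635]
force: [0.3, -0.1, 0.1]
width: -0.3
gripper_force: 0.0
```

```bash

python3 -m handwheel '[[[0,0,0],[0.04,0.007,0],1],[[0,0,0],[0.04,0.007,0],1],[[0,0,0],[0.04,0.007,0],1],[[0,0,0],[0.04,0.007,0],1],[[0,0,0],[0.04,0.007,0],1]]' >/dev/null
python3 -m handwheel '[[[0,0,0],[0.03,0.006,0],1],[[0,0,0],[0.015,0,0],1],[[0,0,0],[0,0,0],1],[[0,0,0],[0,0,0],1]]'
python3 -c "
from h import *
d=shot('wrist','w1'); print(d['M'][:3,3])"
```

```text
clock: 3.08
eef_pos: [469.2, 193.5, 231.1]
tool_rot: [-3.141, 0.001, 1.628]
force: [1.0, -0.2, 0.0]
width: -0.0
gripper_force: 0.0
[464.92590971 270.06323142 373.67241606]
```

View pics/w1.png

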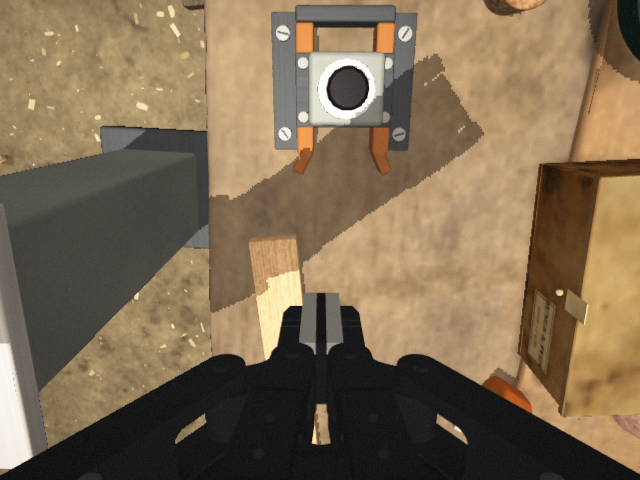

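Wrist view: cap centred at (348,88), flange corners (272,13), (416,13), (275,150) and (410,150), cheek tips at (300,172) and (384,172), and the blank's front end from (249,239) to (297,235).

```bash
cat >> h.py <<'E'
def go(x,y):
    T=tool(); return ((T[:3,:3].T@(np.array([x,y,0])-T[:3,3]*[1,1,0]))).round(1)
E
python3 -c "
from h import *
im=cv2.imread('pics/w1.png'); d=shot('wrist')
g=cv2.cvtColor(im[50:130,305:390],cv2.COLOR_BGR2GRAY)
m=(g<75).astype(np.uint8); n,l,s,c=cv2.connectedComponentsWithStats(m); i=1+s[1:,4].argmax(); print(s[i],c[i]+[305,50])
u,v=c[i]+[305,50]
for z in(72.5,76.5): print(w(d,u,v,z))
cap=w(d,u,v,74)
F=[w(d,*p,3) for p in((272,13),(416,13),(275,150),(410,150))]; print(F,np.mean(F,0))
print('inner fences',[w(d,*p,26) for p in((313,50),(374,50),(313,128),(371,128))])
print('blank',[w(d,*p,16) for p in((249,239),(297,235),(262,335))])
print('go',go(*cap[:2]))
"
```

```text
[  22   16   42   44 1417] [347.54481299  87.64643613]
[483.  281.2  72.5]
[482.8 281.   76.5]
[array([421.6, 337.7,   3. ]), array([538.5, 344. ,   3. ]), array([426.1, 228.1,   3. ]), array([546.9, 234.6,   3. ])] [483.275 286.1     3.   ]
inner fences [array([456.8, 309.3,  26. ]), array([504.4, 311.8,  26. ]), array([459.6, 250.3,  26. ]), array([507.5, 252.8,  26. ])]
blank [array([405.1, 147.2,  16. ]), array([449.3, 153.5,  16. ]), array([418.1,  46.6,  16. ])]
go [88.7 18.2 -0.2]
```

```bash

python3 -m handwheel '[[[0,0,0],[0.03,0.006,0.02],1],[[0,0,0],[0.03,0.006,0.02],1],[[0,0,0],[0.029,0.006,0.02],1],[[0,0,0],[0,0,0.03],1],[[0,0,0],[0,0,0.03],1]]' >/dev/null
python3 -m handwheel '[[[0,0,0],[0,0,0.022],1],[[0,0,0],[0,0,0],1],[[0,0,0],[0,0,0],1],[[0,0,0],[0,0,0],1],[[0,0,0],[0,0,0],1]]'
python3 -m handwheel '[[[0,0,0],[0,0,0.003],1],[[0,0,0],[0,0,0],1],[[0,0,0],[0,0,0],1]]'
python3 -m handwheel '[[[0,0,0],[0,0,0.003],1],[[0,0,0],[0,0,0],1],[[0,0,0],[0,0,0],1]]'
```

```text
clock: 4.02
eef_pos: [483.9, 283.6, 91.1]
tool_rot: [3.139, -0.001, 1.625]
force: [0.0, 0.1, 1.4]
width: 0.0
gripper_force: 0.0
clock: 4.27
eef_pos: [482.8, 283.6, 87.0]
tool_rot: [3.141, -0.0, 1.626]
force: [0.3, 0.1, 0.2]
width: -0.2
gripper_force: 0.0
clock: 4.52
eef_pos: [482.3, 283.6, 83.2]
tool_rot: [-3.141, 0.0, 1.626]
force: [-0.2, 0.3, -1.0]
width: -0.1
gripper_force: 0.0
```

```bash
p(){ tr '\n' ' ' | grep -oE 'eef_pos: [^]]*|force: [^]]*' | head -2|tr '\n' ' '; echo; }
python3 -m handwheel '[[[0,0,0],[0,-0.0005,0.003],1],[[0,0,0],[0,0,0],1],[[0,0,0],[0,0,0],1]]'|p
python3 -m handwheel '[[[0,0,0],[0,0,0.002],1],[[0,0,0],[0,0,0],1],[[0,0,0],[0,0,0],1]]'|p
python3 -m handwheel '[[[0,0,0],[0,0,0.001],1],[[0,0,0],[0,0,0],1],[[0,0,0],[0,0,0],1]]'|p
```

```text
eef_pos: [481.7, 283.5, 80.1 force: [0.3, 0.3, -0.3 
eef_pos: [481.9, 283.5, 78.2 force: [0.6, -0.7, -0.3 
eef_pos: [482.0, 283.6, 77.3 force: [-0.0, 0.0, 0.1
```

```bash
p(){ tr '\n' ' ' | grep -oE 'eef_pos: [^]]*|force: [^]]*' | head -2|tr '\n' ' '; echo; }
python3 -m handwheel '[[[0,0,0],[0,0,0.001],1],[[0,0,0],[0,0,0],1],[[0,0,0],[0,0,0],1]]'|p
python3 -m handwheel '[[[0,0,0],[0,0,0.0005],1],[[0,0,0],[0,0,0],1],[[0,0,0],[0,0,0],1]]'|p
python3 -m handwheel '[[[0,0,0],[0,0,0.0005],1],[[0,0,0],[0,0,0],1],[[0,0,0],[0,0,0],1]]'|p
```

```text
eef_pos: [482.1, 283.6, 76.7 force: [-0.4, -0.6, 4.3 
eef_pos: [482.1, 283.7, 76.0 force: [-1.0, -0.0, 4.4 
eef_pos: [482.1, 283.6, 75.3 force: [-1.3, -0.6, 4.8
```

```bash

python3 -m handwheel '[[[0,0,0],[0,0,-0.015],1],[[0,0,0],[0,0,-0.04],1],[[0,0,0],[-0.04,-0.0058,0],0.5],[[0,0,0],[-0.04,-0.0058,0],0],[[0,0,0],[-0.04,-0.0058,0],0]]' >/dev/null
python3 -m handwheel '[[[0,0,0],[-0.04,-0.0058,0],0],[[0,0,0],[-0.04,-0.0058,0],0],[[0,0,0],[-0.04,-0.0058,0],0],[[0,0,0],[-0.04,-0.0058,0],0],[[0,0,0],[-0.04,-0.0058,0],0]]' >/dev/null
python3 -m handwheel '[[[0,0,-4.7],[0,0,0.03],0],[[0,0,0],[0,0,0.03],0],[[0,0,0],[0,0,0],0],[[0,0,0],[0,0,0],0]]'
python3 -c "
from h import *
d=shot('wrist','w2'); print(go(453,-38))"
```

```text
clock: 7.18
eef_pos: [452.2, -38.2, 69.4]
tool_rot: [-3.138, -0.001, 1.709]
force: [-0.2, 0.6, 0.1]
width: 85.0
gripper_force: 0.0
[-0.3 -0.3  0. ]
```

View pics/w2.png

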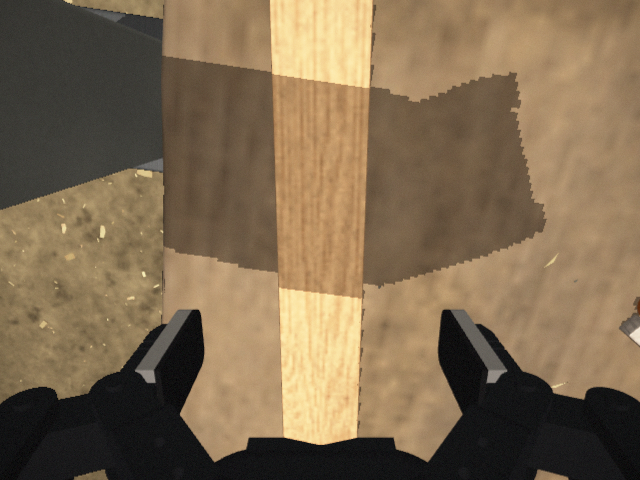

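The blank is centred between the open fingers (edges 278–362, mid ~320) and aligned with them. I'll descend and grip.

```bash

python3 -m handwheel '[[[0,0,0],[0,0,0.03],0],[[0,0,0],[0,0,0.03],0],[[0,0,0],[0,0,0.006],0],[[0,0,0],[0,0,0],0],[[0,0,0],[0,0,0],0]]'
python3 -m handwheel '[[[0,0,0],[0,0,0],1],[[0,0,0],[0,0,0],1],[[0,0,0],[0,0,0],1],[[0,0,0],[0,0,0],1],[[0,0,0],[0,0,0],1]]'
python3 -m handwheel '[[[0,0,0],[0,0,0],1],[[0,0,0],[0,0,0],1],[[0,0,0],[0,0,0],1],[[0,0,0],[0,0,0],1],[[0,0,0],[0,0,0],1]]'
python3 -c "
from h import *
s=ctrl.read_state();print(s['qpos'].round(2))"
```

```text
clock: 7.65
eef_pos: [454.6, -37.5, 5.4]
tool_rot: [3.139, -0.0, 1.71]
force: [0.0, 0.8, 0.8]
width: 85.8
gripper_force: 0.0
clock: 8.07
eef_pos: [453.4, -38.8, 5.6]
tool_rot: [3.141, 0.001, 1.708]
force: [-2.4, -0.6, 11.7]
width: 43.3
gripper_force: 60.0
clock: 8.48
eef_pos: [453.4, -38.7, 5.6]
tool_rot: [3.141, 0.001, 1.708]
force: [-2.6, -1.0, 12.8]
width: 43.4
gripper_force: 60.0
[ 0.18  0.79 -0.24  2.2   0.8   0.24 -0.63]
```

```bash

python3 -m handwheel '[[[0,0,0],[0,0,-0.001],1],[[0,0,0],[0.013,0.017,0],1],[[0,0,0],[0.013,0.017,0],1],[[0,0,0],[0.0127,0.0156,0],1],[[0,0,0],[0,0,0],1]]'
python3 -m handwheel '[[[0,0,2.5],[0,0,0],1],[[0,0,2.2],[0,0,0],1],[[0,0,0],[0,0,0],1],[[0,0,0],[0,0,0],1]]'
python3 -c "
from h import *
d=shot('wrist','w3'); print(go(497.2,6.5),go(489.9,140.5))"
```

```text
clock: 8.9
eef_pos: [501.2, 10.5, 6.2]
tool_rot: [3.135, -0.004, 1.711]
force: [1.4, 0.8, -2.8]
width: 43.1
gripper_force: 61.5
clock: 9.23
eef_pos: [497.8, 7.2, 5.7]
tool_rot: [3.14, -0.001, 1.626]
force: [0.3, 1.5, 3.1]
width: 43.1
gripper_force: 62.1
[-0.7 -0.7 -0. ] [ 1.335e+02 -5.000e-01  1.000e-01]
```

View pics/w3.png

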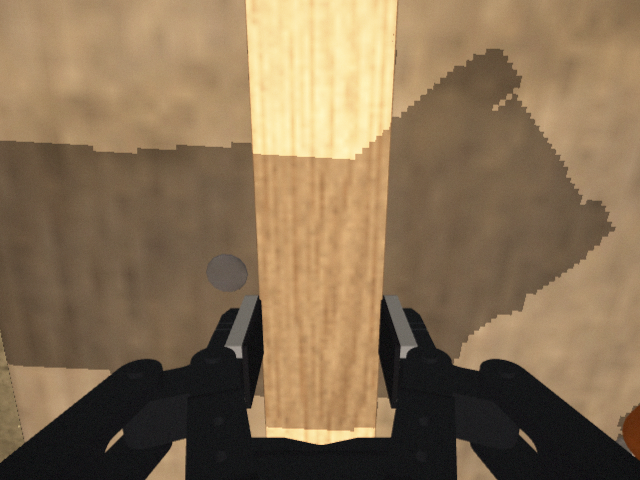

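Wrist view: the blank is held straight between the pads (centre column ~320), and the jig is out of view. I'll check alignment from the top camera.

```bash
python3 -c "
from h import *
d=shot('top'); im=d['pixels'][:,:,::-1]
cv2.imwrite('pics/c2.png',cv2.resize(im[225:335,235:435],None,fx=4,fy=4,interpolation=cv2.INTER_CUBIC))"
```

```text
(no output)
```

View pics/c2.png

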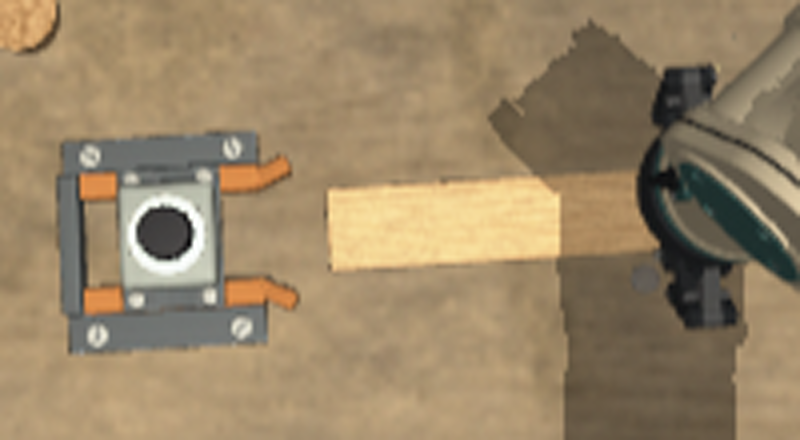

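Top crop: blank front end from (328,188) to (331,270), and fence inner faces near the mouth at rows ~192 and ~281. The cap is at (164,233). I'll compare these in jig coordinates.

```bash
python3 -c "
from h import *
d=shot('top')
f=lambda u,v,z:w(d,235+u/4,225+v/4,z)
O=np.array([482.3,281.1]);a=.054;Y=np.array([-np.sin(a),np.cos(a)]);X=np.array([Y[1],-Y[0]])
for n,u,v,z in[('cap',164,233,76),('f1',240,192,26),('f2',243,281,26),('fl1',62,142,3),('fl2',70,353,3),('fl3',258,133,3),('fl4',267,343,3),('b1',328,188,16),('b2',331,270,16),('bt',555,179,16),('bb',560,260,16)]:
    p=f(u,v,z)[:2]-O; print(n,(p@X).round(1),(p@Y).round(1))"
```

```text
cap -0.7 1.3
f1 22.6 -37.7
f2 -26.3 -36.6
fl1 59.0 62.0
fl2 -59.2 62.7
fl3 57.3 -48.8
fl4 -60.4 -47.1
b1 22.6 -86.2
b2 -22.8 -85.1
bt 19.8 -212.6
bb -25.2 -211.9
```

```bash
p(){ tr '\n' ' ' | grep -oE 'eef_pos: [^]]*|tool_rot: [^]]*|force: [^]]*' | head -3|tr '\n' ' '; echo; }
python3 -m handwheel '[[[0,0,-0.5],[0,0,0],1],[[0,0,0],[0.008,0,0],1],[[0,0,0],[0.008,0,0],1],[[0,0,0],[0,0,0],1],[[0,0,0],[0,0,0],1]]'|p
python3 -m handwheel '[[[0,0,0],[0.005,0,0],1],[[0,0,0],[0.005,0,0],1],[[0,0,0],[0,0,0],1]]'|p
python3 -m handwheel '[[[0,0,0],[0.005,0,0],1],[[0,0,0],[0.005,0,0],1],[[0,0,0],[0,0,0],1]]'|p
python3 -m handwheel '[[[0,0,0],[0.005,0,0],1],[[0,0,0],[0.005,0,0],1],[[0,0,0],[0,0,0],1]]'|p
```

```text
eef_pos: [496.2, 21.0, 5.7 tool_rot: [-3.141, 0.003, 1.635 force: [0.3, -2.2, 7.4 
eef_pos: [495.4, 29.7, 5.7 tool_rot: [-3.141, 0.005, 1.634 force: [0.2, -3.7, 7.0 
eef_pos: [494.8, 39.5, 5.7 tool_rot: [-3.14, 0.005, 1.634 force: [0.7, -3.8, 8.5 
eef_pos: [494.3, 48.6, 5.7 tool_rot: [-3.141, 0.006, 1.633 force: [0.3, -6.4, 7.5
```

```bash
p(){ tr '\n' ' ' | grep -oE 'eef_pos: [^]]*|tool_rot: [^]]*|force: [^]]*' | head -3|tr '\n' ' '; echo; }
python3 -m handwheel '[[[0,0,0],[0,0,-0.001],1],[[0,0,0],[0,0,0],1]]'|p
python3 -m handwheel '[[[0,0,0],[0.005,0,0],1],[[0,0,0],[0.005,0,0],1],[[0,0,0],[0,0,0],1]]'|p
python3 -m handwheel '[[[0,0,0],[0.005,0,0],1],[[0,0,0],[0.005,0,0],1],[[0,0,0],[0,0,0],1]]'|p
```

```text
eef_pos: [494.4, 51.3, 6.2 tool_rot: [-3.141, 0.001, 1.634 force: [2.7, -1.5, -2.6 
eef_pos: [494.0, 64.5, 6.2 tool_rot: [3.141, -0.002, 1.636 force: [2.8, 0.8, -3.2 
eef_pos: [493.3, 74.4, 6.4 tool_rot: [3.141, -0.002, 1.636 force: [2.0, 1.5, -2.6
```

```bash
p(){ tr '\n' ' ' | grep -oE 'eef_pos: [^]]*|tool_rot: [^]]*|force: [^]]*' | head -3|tr '\n' ' '; echo; }
python3 -m handwheel '[[[0,0,0],[0.005,0,0],1],[[0,0,0],[0.005,0,0],1],[[0,0,0],[0,0,0],1]]'|p
python3 -m handwheel '[[[0,0,0],[0.005,0,0],1],[[0,0,0],[0.005,0,0],1],[[0,0,0],[0,0,0],1]]'|p
python3 -m handwheel '[[[0,0,0],[0.005,0,0],1],[[0,0,0],[0.005,0,0],1],[[0,0,0],[0,0,0],1]]'|p
python3 -m handwheel '[[[0,0,0],[0.005,0,0],1],[[0,0,0],[0.005,0,0],1],[[0,0,0],[0,0,0],1]]'|p
```

```text
eef_pos: [492.7, 84.1, 6.4 tool_rot: [3.141, -0.001, 1.636 force: [2.8, 0.4, -2.8 
eef_pos: [492.0, 93.9, 6.4 tool_rot: [3.141, -0.001, 1.636 force: [3.6, 0.8, -3.0 
eef_pos: [491.4, 103.9, 6.4 tool_rot: [3.141, -0.001, 1.636 force: [3.1, -0.1, -3.9 
eef_pos: [490.8, 113.6, 6.4 tool_rot: [3.141, -0.001, 1.636 force: [4.5, -0.3, -3.0
```

```bash
p(){ tr '\n' ' ' | grep -oE 'eef_pos: [^]]*|tool_rot: [^]]*|force: [^]]*' | head -3|tr '\n' ' '; echo; }
python3 -m handwheel '[[[0,0,0],[0.005,0.0006,0],1],[[0,0,0],[0.005,0,0],1],[[0,0,0],[0,0,0],1]]'|p
python3 -m handwheel '[[[0,0,0],[0.004,0,0],1],[[0,0,0],[0.004,0,0],1],[[0,0,0],[0,0,0],1]]'|p
python3 -m handwheel '[[[0,0,0],[0.002,0,0],1],[[0,0,0],[0.002,0,0],1],[[0,0,0],[0,0,0],1]]'|p
python3 -m handwheel '[[[0,0,0],[0.001,0,0],1],[[0,0,0],[0.001,0,0],1],[[0,0,0],[0,0,0],1]]'|p
```

```text
eef_pos: [490.4, 123.9, 6.4 tool_rot: [3.141, -0.001, 1.636 force: [3.1, 0.5, -2.7 
eef_pos: [490.0, 131.3, 6.4 tool_rot: [3.141, -0.001, 1.636 force: [4.2, 0.6, -3.9 
eef_pos: [489.6, 134.4, 6.3 tool_rot: [3.142, 0.0, 1.635 force: [5.0, -2.4, -2.4 
eef_pos: [489.5, 136.1, 6.3 tool_rot: [-3.142, 0.0, 1.635 force: [4.4, -2.4, -2.9
```

```bash
p(){ tr '\n' ' ' | grep -oE 'eef_pos: [^]]*|tool_rot: [^]]*|force: [^]]*' | head -3|tr '\n' ' '; echo; }
python3 -m handwheel '[[[0,0,0],[0.001,0,0],1],[[0,0,0],[0,0,0],1],[[0,0,0],[0,0,0],1]]'|p
python3 -m handwheel '[[[0,0,0],[0.001,0,0],1],[[0,0,0],[0,0,0],1],[[0,0,0],[0,0,0],1]]'|p
python3 -m handwheel '[[[0,0,0],[0.001,0,0],1],[[0,0,0],[0,0,0],1],[[0,0,0],[0,0,0],1]]'|p
```

```text
eef_pos: [489.4, 137.1, 6.3 tool_rot: [-3.142, 0.0, 1.635 force: [4.4, -3.5, -2.6 
eef_pos: [489.4, 138.2, 6.3 tool_rot: [-3.142, 0.0, 1.635 force: [5.2, -1.8, -2.6 
eef_pos: [489.3, 139.3, 6.3 tool_rot: [3.142, 0.0, 1.635 force: [3.9, -2.1, -3.5
```

```bash
p(){ tr '\n' ' ' | grep -oE 'eef_pos: [^]]*|tool_rot: [^]]*|force: [^]]*' | head -3|tr '\n' ' '; echo; }
python3 -m handwheel '[[[0,0,0],[0.001,0,0],1],[[0,0,0],[0,0,0],1],[[0,0,0],[0,0,0],1]]'|p
python3 -m handwheel '[[[0,0,0],[0.001,0,0],1],[[0,0,0],[0,0,0],1],[[0,0,0],[0,0,0],1]]'|p
python3 -m handwheel '[[[0,0,0],[0.001,0,0],1],[[0,0,0],[0,0,0],1],[[0,0,0],[0,0,0],1]]'|p
```

```text
eef_pos: [489.3, 140.3, 6.3 tool_rot: [3.142, 0.0, 1.635 force: [4.8, -2.1, -3.4 
eef_pos: [489.2, 141.2, 6.3 tool_rot: [3.142, 0.0, 1.635 force: [4.8, -2.5, -2.4 
eef_pos: [489.2, 142.2, 6.3 tool_rot: [3.142, 0.0, 1.635 force: [4.8, -2.8, -4.0
```

```bash
p(){ tr '\n' ' ' | grep -oE 'eef_pos: [^]]*|tool_rot: [^]]*|force: [^]]*' | head -3|tr '\n' ' '; echo; }
python3 -m handwheel '[[[0,0,0],[0.0007,0,0],1],[[0,0,0],[0,0,0],1],[[0,0,0],[0,0,0],1]]'|p
python3 -m handwheel '[[[0,0,0],[0.0007,0,0],1],[[0,0,0],[0,0,0],1],[[0,0,0],[0,0,0],1]]'|p
python3 -c "
from h import *
d=shot('top'); im=d['pixels'][:,:,::-1]
cv2.imwrite('pics/c3.png',cv2.resize(im[245:325,235:335],None,fx=7,fy=7,interpolation=cv2.INTER_CUBIC))"
```

```text
eef_pos: [489.1, 142.8, 6.3 tool_rot: [-3.141, 0.0, 1.634 force: [3.9, -3.3, -2.3 
eef_pos: [488.9, 142.8, 6.3 tool_rot: [-3.141, 0.001, 1.634 force: [4.5, -3.8, -3.0
```

View pics/c3.png

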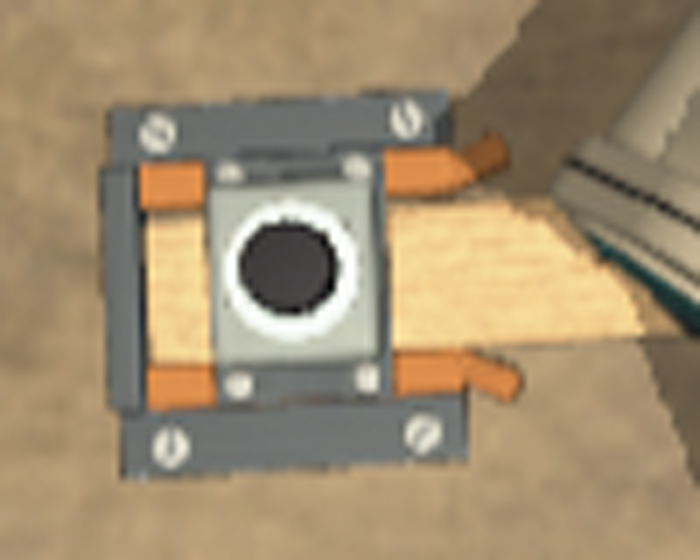

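The crop shows the blank in the channel under the head, its end at column ~148 against the stop's face at ~143. It's about home, so a little further until the force rises.

```bash
p(){ tr '\n' ' ' | grep -oE 'eef_pos: [^]]*|tool_rot: [^]]*|force: [^]]*' | head -3|tr '\n' ' '; echo; }
python3 -m handwheel '[[[0,0,0],[0.0006,0,0],1],[[0,0,0],[0,0,0],1],[[0,0,0],[0,0,0],1]]'|p
python3 -m handwheel '[[[0,0,0],[0.0006,0,0],1],[[0,0,0],[0,0,0],1],[[0,0,0],[0,0,0],1]]'|p
```

```text
eef_pos: [488.8, 142.8, 6.2 tool_rot: [-3.141, 0.002, 1.634 force: [3.8, -5.3, -3.1 
eef_pos: [488.7, 142.8, 6.2 tool_rot: [-3.14, 0.003, 1.633 force: [4.8, -5.7, -2.4
```

Position is stuck at y = 142.8 while the force climbs, so the blank is home. I'll relax and release it.

```bash

python3 -m handwheel '[[[0,0,0],[-0.0015,0,0.0005],1],[[0,0,0],[0,0,0],1],[[0,0,0],[0,0,0],0.5],[[0,0,0],[0,0,0],0.3],[[0,0,0],[0,0,0],0]]' | grep -E 'pos|^force'
python3 -m handwheel '[[[0,0,0],[0,0,0],0],[[0,0,0],[0,0,0],0],[[0,0,0],[0,0,0],0],[[0,0,0],[0,0,-0.02],0],[[0,0,0],[0,0,-0.04],0]]' >/dev/null
python3 -m handwheel '[[[0,0,0],[0,0,-0.04],0.5],[[0,0,0],[0,0,-0.02],1],[[0,0,0],[0,0,0],1],[[0,0,0],[0,0,0],1]]'
python3 -c "
from h import *
d=shot('wrist','w4'); print(go(482,282.5))"
```

```text
eef_pos: [487.5, 144.7, 5.8]
force: [0.0, -0.2, 0.8]
clock: 16.93
eef_pos: [489.6, 143.7, 126.9]
tool_rot: [3.139, -0.0, 1.635]
force: [-0.5, 0.4, -0.3]
width: 38.9
gripper_force: 0.0
[139.4   2.2  -0. ]
```

View pics/w4.png

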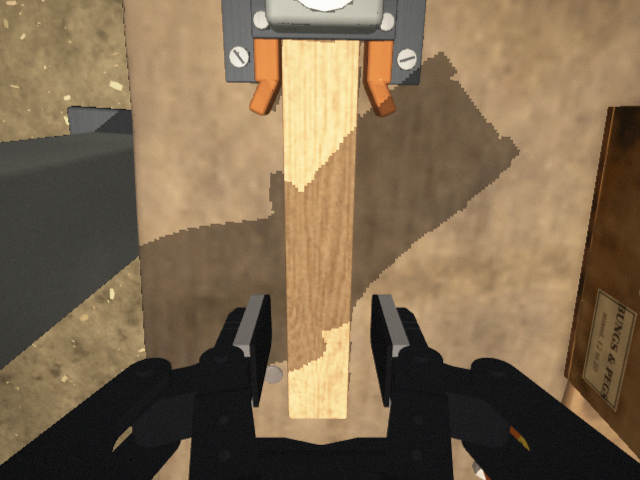

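Wrist view: the blank lies straight in the channel, rear end at row ~419 (columns 289–347), and the flange's near edge at row ~82. I'll check the distance.

```bash
python3 -c "
from h import *
d=shot('wrist'); O=np.array([482.3,281.1]);a=.054;Y=np.array([-np.sin(a),np.cos(a)]);X=np.array([Y[1],-Y[0]])
for u,v,z in((289,419,16),(347,418,16),(284,100,16),(357,100,16),(228,82,3),(420,82,3),(255,81,26),(391,81,26)):
    p=w(d,u,v,z)[:2]-O; print((p@X).round(1),(p@Y).round(1))"
```

```text
-23.8 -288.7
20.2 -287.3
-23.5 -58.6
19.5 -58.2
-58.6 -48.3
58.6 -47.2
-38.6 -48.8
37.2 -48.1
```

```bash
p(){ tr '\n' ' ' | grep -oE 'eef_pos: [^]]*|force: [^]]*' | head -2|tr '\n' ' '; echo; }
python3 -m handwheel '[[[0,0,0],[0.035,0.0006,0],1],[[0,0,0],[0.035,0.0006,0],1],[[0,0,0],[0.035,0.0006,0],1],[[0,0,0],[0.034,0.0004,0],1],[[0,0,0],[0,0,0],1]]'|p
python3 -m handwheel '[[[0,0,0],[0,0,0.03],1],[[0,0,0],[0,0,0.012],1],[[0,0,0],[0,0,0],1],[[0,0,0],[0,0,0],1],[[0,0,0],[0,0,0],1]]'|p
python3 -m handwheel '[[[0,0,0],[0,0,0.004],1],[[0,0,0],[0,0,0.002],1],[[0,0,0],[0,0,0],1],[[0,0,0],[0,0,0],1]]'|p
python3 -m handwheel '[[[0,0,0],[0,0,0.002],1],[[0,0,0],[0,0,0.001],1],[[0,0,0],[0,0,0],1],[[0,0,0],[0,0,0],1]]'|p
```

```text
eef_pos: [479.6, 291.8, 124.9 force: [-0.6, 1.3, -0.1 
eef_pos: [482.4, 282.0, 83.9 force: [-0.0, 0.1, -0.1 
eef_pos: [482.5, 282.3, 78.1 force: [0.1, 0.1, -1.7 
eef_pos: [482.7, 282.6, 75.2 force: [-0.2, -0.0, 4.1
```

Contact again at the raised height. Next I'll press in steps.

```bash
p(){ tr '\n' ' ' | grep -oE 'eef_pos: [^]]*|force: [^]]*' | head -2|tr '\n' ' '; echo; }
python3 -m handwheel '[[[0,0,0],[0,0,0.002],1],[[0,0,0],[0,0,0.002],1],[[0,0,0],[0,0,0],1],[[0,0,0],[0,0,0],1]]'|p
python3 -m handwheel '[[[0,0,0],[0,0,0.002],1],[[0,0,0],[0,0,0.002],1],[[0,0,0],[0,0,0],1],[[0,0,0],[0,0,0],1]]'|p
python3 -m handwheel '[[[0,0,0],[0,0,0.0015],1],[[0,0,0],[0,0,0],1],[[0,0,0],[0,0,0],1]]'|p
python3 -m handwheel '[[[0,0,0],[0,0,0.0015],1],[[0,0,0],[0,0,0],1],[[0,0,0],[0,0,0],1]]'|p
```

```text
eef_pos: [482.7, 282.5, 71.5 force: [-0.5, -1.6, 8.4 
eef_pos: [482.8, 282.6, 67.7 force: [-1.4, -1.5, 10.1 
eef_pos: [482.8, 282.6, 66.3 force: [-0.9, -1.5, 10.7 
eef_pos: [482.8, 282.5, 64.9 force: [-1.1, -1.7, 11.5
```

```bash
p(){ tr '\n' ' ' | grep -oE 'eef_pos: [^]]*|force: [^]]*' | head -2|tr '\n' ' '; echo; }
python3 -m handwheel '[[[0,0,0],[0,0,0.001],1],[[0,0,0],[0,0,0],1],[[0,0,0],[0,0,0],1]]'|p
python3 -m handwheel '[[[0,0,0],[0,0,0.001],1],[[0,0,0],[0,0,0],1],[[0,0,0],[0,0,0],1]]'|p
python3 -m handwheel '[[[0,0,0],[0,0,0.0005],1],[[0,0,0],[0,0,0],1],[[0,0,0],[0,0,0],1]]'|p
```

```text
eef_pos: [482.7, 282.6, 63.9 force: [-1.0, -1.4, 11.8 
eef_pos: [482.8, 282.6, 63.1 force: [-1.9, -2.0, 11.5 
eef_pos: [482.8, 282.6, 62.7 force: [-1.9, -2.0, 13.7
```

```bash
p(){ tr '\n' ' ' | grep -oE 'eef_pos: [^]]*|force: [^]]*' | head -2|tr '\n' ' '; echo; }
python3 -m handwheel '[[[0,0,0],[0,0,0.0005],1],[[0,0,0],[0,0,0],1],[[0,0,0],[0,0,0],1]]'|p
python3 -m handwheel '[[[0,0,0],[0,0,0.0005],1],[[0,0,0],[0,0,0],1],[[0,0,0],[0,0,0],1]]'|p
```

```text
eef_pos: [482.8, 282.6, 62.3 force: [-1.2, -2.3, 14.9 
eef_pos: [482.8, 282.6, 62.0 force: [-2.3, -2.8, 16.9
```

```bash
p(){ tr '\n' ' ' | grep -oE 'eef_pos: [^]]*|force: [^]]*' | head -2|tr '\n' ' '; echo; }
python3 -m handwheel '[[[0,0,0],[0,0,0.0004],1],[[0,0,0],[0,0,0],1],[[0,0,0],[0,0,0],1]]'|p
python3 -m handwheel '[[[0,0,0],[0,0,-0.005],1],[[0,0,0],[0,0,-0.005],1],[[0,0,0],[0,0,-0.008],1],[[0,0,0],[0,0,-0.008],1]]'|p
python3 -m handwheel '[[[0,0,0],[0,0,0],1],[[0,0,0],[0,0,0],1],[[0,0,0],[0,0,0],1],[[0,0,0],[0,0,0],1],[[0,0,0],[0,0,0],1]]'|p
python3 -m handwheel '[[[0,0,0],[0,0,0.004],1],[[0,0,0],[0,0,0.004],1],[[0,0,0],[0,0,0],1],[[0,0,0],[0,0,0],1]]'|p
python3 -m handwheel '[[[0,0,0],[0,0,0.0018],1],[[0,0,0],[0,0,0],1],[[0,0,0],[0,0,0],1]]'|p
```

```text
eef_pos: [482.8, 282.6, 61.8 force: [-2.6, -2.3, 19.6 
eef_pos: [481.9, 282.2, 86.1 force: [-0.2, 0.8, 0.6 
eef_pos: [482.0, 282.2, 85.4 force: [-0.5, -0.6, 0.5 
eef_pos: [482.0, 282.2, 77.4 force: [-1.1, 0.1, 0.9 
eef_pos: [482.3, 282.4, 76.1 force: [0.6, -0.3, 0.3
```

```bash
p(){ tr '\n' ' ' | grep -oE 'eef_pos: [^]]*|force: [^]]*' | head -2|tr '\n' ' '; echo; }
python3 -m handwheel '[[[0,0,0],[0,0,0.0015],1],[[0,0,0],[0,0,0],1],[[0,0,0],[0,0,0],1]]'|p
python3 -m handwheel '[[[0,0,0],[0,0,0.001],1],[[0,0,0],[0,0,0],1],[[0,0,0],[0,0,0],1]]'|p
python3 -m handwheel '[[[0,0,0],[0,0,0.0007],1],[[0,0,0],[0,0,0],1],[[0,0,0],[0,0,0],1]]'|p
```

```text
eef_pos: [482.3, 282.3, 74.6 force: [0.6, 0.5, -0.2 
eef_pos: [482.3, 282.3, 73.6 force: [0.5, -1.2, -0.1 
eef_pos: [482.3, 282.4, 73.1 force: [-0.6, -1.0, 1.9
```

The cap is now met at about 73 mm, so the foot is locked. I'll back off and hand in.

```bash

python3 -m handwheel '[[[0,0,0],[0,0,-0.01],1],[[0,0,0],[0,0,-0.03],1],[[0,0,0],[0,0,-0.04],1],[[0,0,0],[0,0,0],1],[[0,0,0],[0,0,0],1]]'
python3 -m handwheel '[[[0,0,0],[0,0,0],1],[[0,0,0],[0,0,0],1],[[0,0,0],[0,0,0],1],[[0,0,0],[0,0,0],1],[[0,0,0],[0,0,0],1]]' >/dev/null
python3 -c "
from cell import ctrl
print(ctrl.finish_job())"
```

```text
clock: 23.7
eef_pos: [483.8, 283.5, 155.6]
tool_rot: [3.137, -0.003, 1.635]
force: [-0.6, -0.8, -0.4]
width: -0.1
gripper_force: 0.0
the job is handed in; nothing more can be done
None
```

The blank was slid home against the end stop, the foot was locked with one press (cap felt at about 73 mm afterwards), and the job was handed in at about 24 s with the arm clear; no verdict came back.

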